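# Load the slats into the spring-gate drilling jig and fit the template

### The job

Clamp every loose slat in the drilling jig, one to a bay in any bays: push the bay's spring gate back, lay the slat flat on the bed, and let the gate close over it so that it is held square and centred in the bay against the stop rail. Then lower the drilling template over the two pins, drill bushes over the slats, until it rests flush on the rail, and with the fingers press down first on its left end and then on its right end (as seen from the robot) to make sure it does not rock. Leave the other things on the bench alone.

Things in the scene. Friction and masses are not known exactly. Their poses are not given: they have to be found in the camera images.
- jig: Drilling jig fixed to the bench: plywood bed 270 (x) x 240 (y) x 12 mm thick. Origin at bench level under the bed's centre, z up; x points from the spring gates to the stop rail, away from the robot (yaw within 0.15 rad). Four bays for slats side by side, centred at y = -90, -30, +30, +90 mm, pencil lines between them, each with its own spring gate at the -x end (bar behind them: x = -135 to -123 mm).
- rail_face (a point): Foot of the stop rail's face: x = 75, y = 0, z = 12 mm of the jig. The stop rail is a wooden bar along the jig's +x edge, x = 75 to 135 mm, full width, top 42 mm above the bench; slats butt against this face. Two steel locating pins, 12 mm diameter with tapered tips, stand 21 mm above the rail's top at x = 110 mm, y = -60 and +60 mm of the jig.
- template: Drilling template: loose plywood plate 86 (x) x 220 (y) x 12 mm thick, 0.2 kg. Origin at the centre of its underside, z up. A dark handle bar, 22 (x) x 80 (y) mm, stands on its middle, 12 to 45 mm above the underside: pinch it across the 22 mm. Two 15 mm through holes for the pins at x = +17, y = -60 and +60 mm; four small steel drill bushes along x = -31 mm (look only). Starts to the robot's right.
- template_seat (a point): Where the template's origin lies when fitted: on top of the stop rail, x = 93, y = 0, z = 42 mm of the jig. Its x axis then points the same way as the jig's; the edge with the bushes overhangs the slats' ends by 25 mm, 4 mm above them.
- template_left (a point): On the template's top face near its +y end (x = 12, y = +92, z = 12 mm of the template): when fitted, the left end as seen from the robot, over the stop rail. Press within about 30 mm of it, with a few newtons.
- template_right (a point): The same near the template's -y end (y = -92 mm): the right end when fitted.
- slat1: Loose pale wooden slat, 150 (x) x 32 (y) x 26 (z) mm, 0.05 to 0.1 kg, lying flat on the bench at the start; may be absent (None). Origin at its middle, 13 mm above its underside. All slats are alike; either end may go first.
- slat2: Loose pale wooden slat, 150 (x) x 32 (y) x 26 (z) mm, 0.05 to 0.1 kg, lying flat on the bench at the start; may be absent (None). Origin at its middle, 13 mm above its underside. All slats are alike; either end may go first.
- slat3: Loose pale wooden slat, 150 (x) x 32 (y) x 26 (z) mm, 0.05 to 0.1 kg, lying flat on the bench at the start; may be absent (None). Origin at its middle, 13 mm above its underside. All slats are alike; either end may go first.
- slat4: Loose pale wooden slat, 150 (x) x 32 (y) x 26 (z) mm, 0.05 to 0.1 kg, lying flat on the bench at the start; may be absent (None). Origin at its middle, 13 mm above its underside. All slats are alike; either end may go first.
- bay1 (a point): Middle of bay 1 (x = 0, y = -90, z = 25 mm of the jig): where a slat's middle lies when clamped there, flat on the bed along the jig's x, one end against the stop rail, the gate against the other.
- gate1 (a joint): Spring gate of bay 1: an aluminium block 30 mm wide sliding along the jig's x; 0 = closed, grows to 0.032 m as it is pushed towards -x; springs back by itself (3 N closed, 7.5 N at 22 mm, 9.4 N at the end). When closed its lower face, up to 45.5 mm above the bench, is at x = -71 mm of the jig; above it, up to 67.5 mm, a nose juts out to x = -63 mm. A black stud on it reaches 74 mm.
- bay2 (a point): Middle of bay 2 (x = 0, y = -30, z = 25 mm of the jig): where a slat's middle lies when clamped there, flat on the bed along the jig's x, one end against the stop rail, the gate against the other.
- gate2 (a joint): Spring gate of bay 2, like gate1. The nose is in the way of a slat coming from above: push it back about 22 mm, for instance with the end of the held slat (underside higher than the 42 mm rail until its other end is clear of the rail), lower the slat to the bed and let go. The nose closes over the slat's top (38 mm), the spring slides the slat to the rail, and the joint reads about 0.004.
- bay3 (a point): Middle of bay 3 (x = 0, y = 30, z = 25 mm of the jig): where a slat's middle lies when clamped there, flat on the bed along the jig's x, one end against the stop rail, the gate against the other.
- gate3 (a joint): Spring gate of bay 3, like gate1.
- bay4 (a point): Middle of bay 4 (x = 0, y = 90, z = 25 mm of the jig): where a slat's middle lies when clamped there, flat on the bed along the jig's x, one end against the stop rail, the gate against the other.
- gate4 (a joint): Spring gate of bay 4, like gate1.
- glue: Bystander, to be left alone: white glue bottle, 64 mm diameter, 170 mm tall; origin at the centre of its underside.
- tape: Bystander, to be left alone: cardboard tape roll, 90 mm diameter, 30 mm high; origin at the centre of its underside.
- sanding_block: Bystander, to be left alone: cork sanding block, 110 x 60 x 35 mm; origin at the centre of its underside.
- dust_brush: Bystander, to be left alone: brush lying on the bench; origin at the centre of its underside.
- screw_cup: Bystander, to be left alone: white plastic cup, 70 mm diameter, 60 mm tall; origin at the centre of its underside.
Not all that is in view belongs to the job. What is shaped like the slat4 but pink is not meant.

How it is judged:
By the outcome, as a careful person would: the job done as asked, in the order asked, and still so for the second after the job is handed in, with the robot touching nothing.
Of slat1, slat2, slat3, slat4 only 2 to 4 are there at a start; the rules pass over those that are not, and their reading is None.
At some moment in a run one of slat1, slat2, slat3, slat4, template may be knocked a few centimetres aside while the robot is not near it.
It also fails if it takes over 210 s, if anything falls off the work surface, if the arm or the gripper's body presses on something with over 40 N, if the wrist force passes 120 N, or if a joint passes its speed limit or range.

### The arm

A 6-joint arm with a two-finger parallel gripper is mounted at the origin on the work surface. World frame = base frame: x ahead of the robot, y to its left, z up, the work surface at z = 0. Lengths are in m, angles in rad, forces in N, time in s.
With the tool pointing down it reaches from about 0.425 to 0.95 m from the base axis. Payload 3.5 kg.
Tool frame: the origin (TCP) lies midway between the tips of the shut fingers; the grasp point (between the pads) lies 19 mm behind it; z points along the fingers, y is the line along which they close (so a half turn about z gives the same grasp; the last joint's range is limited). The gripper opens to 85 mm and grips with 20 to 120 N. Pads are 22 mm wide; open, the fingers measure 114 mm over their backs; the gripper's body (76 mm by 85 mm) begins 54 mm behind the grasp point. The pads swing forward as they close: fully open they stand 13 mm farther back than shut.
Start: joints at [0.959, 0.286, 1.577, -0, 1.279, -0.15], TCP at [0.301, 0.604, 0.231] pointing down, gripper open.
Joint ranges: [-2.77, 2.77], [-0.9, 2.22], [0.21, 2.48], [-1.53, 4.67], [0.24, 2.81], [-2.84, 2.84]. Speed limits (rad/s): [2.79, 2.79, 3.14, 3.14, 3.14, 3.14].

### API

Orientations are given as a unit quaternion [x, y, z, w].
In Python, from plant import ctrl, cams, order gives the robot as it stands.
- The arm moves only by the tool move_arm, never from a script. Its argument "plan" is one flat list of numbers, 7 for each row, row after row: the shift along the world's x, y, z in mm, then the turn, a rotation vector about the world's x, y, z in degrees, then the finger opening in mm, from 0 to 85.4. A call has 1 to 12 rows; each row shifts and turns the commanded pose from where the row before left it; what a row does not reach is not made up. A row lasts 1/10 s, in which the tool goes at most 50 mm and 8.59 degrees, less where a joint would pass 70% of its speed; a pose out of reach is approached as far as the arm can. A call is refused whole if a number of a shift passes 50 or a number of a turn 8.59, either way. A call with a gripper value outside its range is refused whole. The fingers move at their own pace and stop on an object; "newtons" is the grip in N (left out, the last holds). Time passes only in rows, so rows that do not move let the fingers close. It gives the time, the measured TCP pose, the force, the opening and the grip force at its end, in the units of the state.
- ctrl.get_state(): the state, without advancing time (a new reading comes with each control period).
- cams.read_camera(name): name is "side" or "top"; returns a dict with "color" (384x512x3 uint8, red, green, blue), "fov_y" (degrees; the focal length in pixels is half the picture's height over the tangent of half this angle, whatever the lens; pixels are square), "cx", "cy" (the principal point, pixels), "k1" (the pictures are not rectified: a ray, as slopes to the right and down, at radius r is drawn at 1 + k1 r^2 times it, then the intrinsics apply), "origin" and "orientation" of the camera in the world. Camera axes: x right, y up, looking along -z (the intrinsics and any distortion apply to the point x, -y, -z); pixel columns grow to the right and rows downward; lengths in m; the calibration is good to about 2 mm. A picture is of the moment at which its call begins. There is no depth.
- order.sign_off(): hands the job in; it is judged then, once.
The state is a dict: "time": time; "qpos": joint angles; "dq": joint speeds; "joint_efforts": joint torques, N m; "eef_pos": TCP position; "tcp_rot": TCP orientation; "contact_force": force on the tool from outside, world axes, zero at the start; "wrist_torque": the same for the moment, N m; "opening": opening from 0.0 (shut) to 1.0 (fully open); "finger_force": force on a finger pad.
Only numpy, scipy, OpenCV 4.12 (cv2) and the standard library are available. Lean on these libraries where they do the work, as an engineer would, in place of code of your own. Each camera call takes 0.05 s, during which the arm holds its last target. There are 200 camera calls.

## Working session

There is one attempt and no reset: what is moved stays moved. The work goes in short steps, Python scripts to look and compute and a tool call to move; the robot and the scene stay as the last step left them, time stands still between calls to the robot, and variables do not carry over. Pictures are saved under pics/ and viewed, at most 16 in all, crops included, and the job is handed in when it is done.

Besides the shell and the picture viewer there is one more tool, called after ">>>" as name(argument=value, ...) on one line, values as JSON. move_arm: Moves the arm, as the interface text tells. Its arguments: {"type":"object","properties":{"plan":{"type":"array","items":{"type":"number"}},"newtons":{"type":"number"}},"required":["plan"]}

```bash
ls; mkdir -p pics
cat > h.py <<'E'
import numpy as np, cv2
from scipy.spatial.transform import Rotation as R
from plant import ctrl, cams, order
def shot(n,f=None):
    c=cams.read_camera(n)
    if f: cv2.imwrite('pics/'+f, c['color'][:,:,::-1])
    return c
def K(c):
    h,w=c['color'].shape[:2]; f=h/2/np.tan(np.radians(c['fov_y'])/2)
    return np.array([[f,0,c['cx']],[0,f,c['cy']],[0,0,1]]), np.array([c['k1'],0,0,0.])
def cast(c,px,z):
    k,d=K(c); p=cv2.undistortPointsIter(np.array(px,float).reshape(-1,1,2),k,d,None,None,(3,50,1e-9))[:,0]
    r=R.from_quat(c['orientation']).apply(np.c_[p[:,0],-p[:,1],-np.ones(len(p))])
    o=np.array(c['origin']); return o+r*((z-o[2])/r[:,2])[:,None]
def proj(c,P):
    k,d=K(c); q=R.from_quat(c['orientation']).inv().apply(np.array(P,float).reshape(-1,3)-c['origin'])
    q=q*[1,-1,-1]; return cv2.projectPoints(q.reshape(-1,1,3),np.zeros(3),np.zeros(3),k,d)[0][:,0]
E
python3 - <<'E'
from h import *
for n in('top','side'):
    c=shot(n,n+'0.png'); print(n,{k:v for k,v in c.items() if k!='color'})
print(ctrl.get_state())
E
```

```text
pics
top {'fov_y': 55.600109769025245, 'cx': 254.77945159512782, 'cy': 190.08900830437133, 'k1': -0.03242406879734392, 'origin': array([ 0.30407947, -0.04613075,  1.19081334]), 'orientation': array([-0.07521455,  0.06619748,  0.71155947, -0.69544502])}
side {'fov_y': 56.661508242722654, 'cx': 252.5722742601561, 'cy': 187.47489829463336, 'k1': -0.019208043599782874, 'origin': array([-0.05808898, -0.81970621,  0.77970871]), 'orientation': array([ 0.42741959, -0.14316263, -0.26994445,  0.85085072])}
{'time': 0.1, 'qpos': array([ 9.59013615e-01,  2.87129017e-01,  1.57801135e+00,  1.01302403e-05,
        1.27861213e+00, -1.49978700e-01]), 'dq': array([-0.00097146, -0.00364596, -0.00286572, -0.00043335,  0.00280547,
       -0.00080293]), 'joint_efforts': array([ 2.92379009e-04, -4.07295978e+01, -2.93700010e+01, -1.39926869e-04,
        3.41864456e-03, -5.68356455e-07]), 'eef_pos': array([0.30037258, 0.6038278 , 0.2300613 ]), 'tcp_rot': array([ 2.28856975e-01,  9.73459459e-01, -1.00072525e-03, -4.05947874e-04]), 'contact_force': array([ 0.08405642, -0.82556422, -0.33881972]), 'wrist_torque': array([-0.01149253, -0.00411923,  0.00093669]), 'finger_force': 0.0, 'opening': 0.9981803523391474}
```

View pics/top0.png

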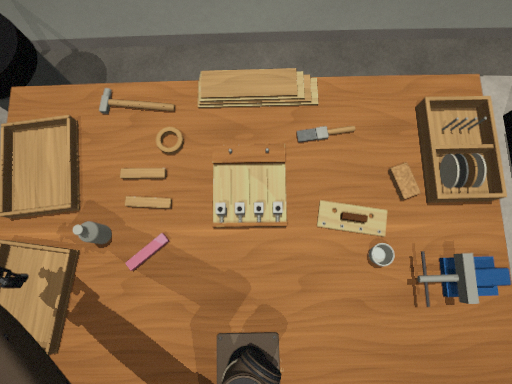

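View pics/side0.png

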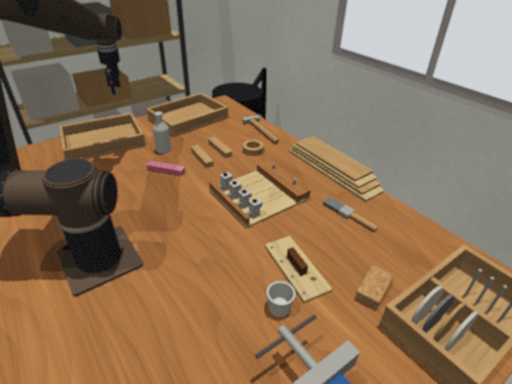

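Top view: the jig is centred near (250,190), the template is at (352,218) and the pins are at (230,151) and (267,151). Candidates for a slat:
- pale slat (143,174)
- pale slat (148,202)
- pink bar (147,252), which is not meant
- board stack (257,87), which is too large
- brush handle (340,130)

I choose the two pale ones and will check them in a crop.

Run:
```python
from h import *
c=shot('top'); im=c['color'][:,:,::-1]
cv2.imwrite('pics/crop1.png',cv2.resize(im[130:250,110:395],None,fx=2.8,fy=2.8,interpolation=cv2.INTER_CUBIC))
hsv=cv2.cvtColor(im,cv2.COLOR_BGR2HSV)
for p in [(143,174),(148,202),(130,188),(147,252),(335,213),(352,217),(240,185),(250,152),(230,151),(120,185)]: print(p,hsv[p[1],p[0]])
```

```text
(143, 174) [ 17 121 186]
(148, 202) [ 17 122 192]
(130, 188) [ 14 155 173]
(147, 252) [174  96 197]
(335, 213) [ 22  96 192]
(352, 217) [ 13 172  98]
(240, 185) [ 21  96 200]
(250, 152) [ 14 157 179]
(230, 151) [ 27  22 115]
(120, 185) [ 14 158 161]
```

View pics/crop1.png

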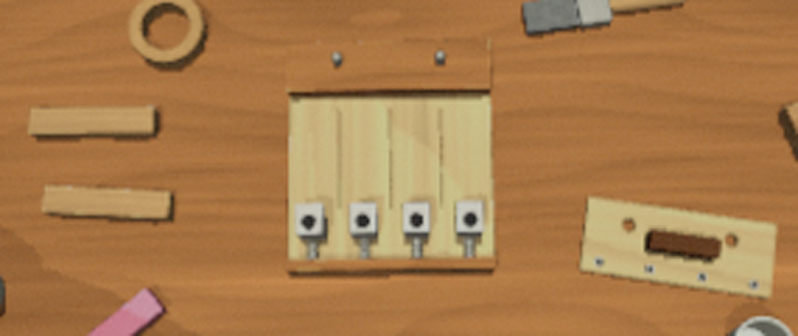

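The crop shows two pale slats (at about (143,173) and (148,202) in full-image pixels). The template's bushes face the robot, and the jig has four empty bays.

```bash
cat >> h.py <<'E'
def blobs(m,amin,amax):
    cs,_=cv2.findContours(m.astype(np.uint8),cv2.RETR_EXTERNAL,cv2.CHAIN_APPROX_NONE)
    return [q for q in cs if amin<cv2.contourArea(q)<amax]
def rect(c,q,z):
    w=cast(c,q[:,0]*1.0,z)[:,:2].astype(np.float32)
    (x,y),(a,b),t=cv2.minAreaRect(w*1000)
    if a<b: a,b,t=b,a,t+90
    return round(x,1),round(y,1),round(a,1),round(b,1),round((t+90)%180-90,1)
def masks(c):
    return cv2.cvtColor(c['color'],cv2.COLOR_RGB2HSV).astype(int)
E
python3 - <<'E'
from h import *
c=shot('top'); h=masks(c)
pale=(h[...,1]<140)&(h[...,0]>14)&(h[...,0]<30)&(h[...,2]>130)
for q in blobs(pale,200,20000):
    print(cv2.boundingRect(q),'bench-ish26',rect(c,q,.026),'z12',rect(c,q,.012))
grey=(h[...,1]<90)&(np.indices(h.shape[:2])[0]<165)
for q in blobs(grey,2,60):
    x,y,w,hh=cv2.boundingRect(q)
    if 200<x<300 and y>140:
        px=q[:,0].mean(0); print('pin',px,cast(c,[px],.053)*1000)
dark=(h[...,2]<120)
for q in blobs(dark,60,600):
    x,y,w,hh=cv2.boundingRect(q)
    if 320<x<400: print('handle',(x,y,w,hh),rect(c,q,.045))
blk=(h[...,2]<60)
for q in blobs(blk,3,60):
    x,y,w,hh=cv2.boundingRect(q)
    if 200<x<300 and 180<y<225: print('stud',q[:,0].mean(0),cast(c,[q[:,0].mean(0)],.074)*1000)
E
```

```text
(462, 253, 18, 51) bench-ish26 (244.9, -702.2, 153.6, 35.3, -0.2) z12 (244.2, -710.0, 155.5, 35.7, -0.2)
(0, 240, 70, 112) bench-ish26 (223.9, 706.1, 313.5, 238.0, -8.4) z12 (222.9, 715.1, 317.2, 240.8, -8.4)
(317, 200, 71, 37) bench-ish26 (442.7, -343.7, 220.5, 89.0, 80.0) z12 (444.4, -347.2, 223.1, 90.1, 80.0)
(125, 196, 46, 12) bench-ish26 (511.4, 317.8, 149.5, 33.8, 86.1) z12 (513.9, 322.2, 151.3, 34.2, 86.1)
(120, 167, 45, 11) bench-ish26 (611.3, 339.6, 148.7, 34.2, 88.5) z12 (615.0, 344.2, 150.5, 34.6, 88.5)
(213, 164, 74, 60) bench-ish26 (531.8, -15.9, 238.6, 193.6, 89.8) z12 (534.5, -15.5, 241.5, 195.9, 89.8)
(391, 163, 29, 36) bench-ish26 (562.9, -527.7, 111.6, 59.7, 19.3) z12 (566.0, -533.5, 112.9, 60.4, 19.3)
(156, 127, 27, 25) bench-ish26 (724.4, 252.8, 88.9, 85.4, 88.4) z12 (729.4, 256.4, 89.9, 86.4, 88.4)
(0, 107, 71, 109) bench-ish26 (680.4, 715.3, 391.1, 247.9, 6.0) z12 (684.9, 724.4, 395.8, 250.9, 6.0)
(99, 88, 75, 23) bench-ish26 (876.2, 371.0, 259.9, 82.8, 89.0) z12 (883.1, 376.0, 263.0, 83.8, 89.0)
(425, 75, 87, 204) bench-ish26 (608.6, -739.7, 697.8, 300.0, -9.4) z12 (612.3, -748.0, 706.2, 303.6, -9.4)
(197, 68, 122, 39) bench-ish26 (907.4, -49.1, 416.6, 137.9, -90.0) z12 (914.7, -49.2, 421.6, 139.5, -90.0)
pin [230.11111111 150.33333333] [[669.70023971  43.67106189  53.        ]]
pin [266.8 150. ] [[667.68439331 -76.09332984  53.        ]]
handle (367, 247, 15, 21) (311.6, -391.7, 64.5, 31.6, 21.5)
handle (377, 245, 16, 19) (325.7, -434.1, 56.9, 42.5, 5.4)
handle (340, 212, 27, 12) (441.0, -342.3, 83.1, 26.7, 80.3)
handle (388, 169, 18, 32) (543.5, -485.8, 108.7, 16.4, 21.1)
stud [277.71428571 207.85714286] [[ 473.14163316 -104.07557595   74.        ]]
stud [258.5 208.2] [[473.48462366 -44.56800668  74.        ]]
stud [239.11111111 208.33333333] [[474.48668625  15.5395591   74.        ]]
stud [219.71428571 208.71428571] [[474.70435237  75.7888169   74.        ]]
```

>>> move_arm(plan=[26.4, -35.8, 0, 0, 0, -8.4, 85, 26.4, -35.8, 0, 0, 0, -8.4, 85, 26.4, -35.8, 0, 0, 0, -8.4, 85, 26.4, -35.8, 0, 0, 0, -8.4, 85, 26.4, -35.8, 0, 0, 0, -8.4, 85, 26.4, -35.8, 0, 0, 0, -8.4, 85, 26.4, -35.8, 0, 0, 0, -8.4, 85, 26.2, -35.4, 0, 0, 0, -8.4, 85, 0, 0, -40, 0, 0, 0, 70, 0, 0, -40, 0, 0, 0, 70, 0, 0, -40, 0, 0, 0, 70, 0, 0, 0, 0, 0, 0, 70], newtons=50)

```text
time: 1.4
eef_pos: [0.5071, 0.316, 0.1042]
tcp_rot: [0.73, 0.684, -0.007, -0.003]
contact_force: [-1.2, 0.0, -0.6]
opening: 0.819
finger_force: 0.0
```

>>> move_arm(plan=[4, 2, -20, 0, 0, 0, 70, 0, 0, -20, 0, 0, 0, 70, 0, 0, -20, 0, 0, 0, 70, 0, 0, -20, 0, 0, 0, 70, 0, 0, 0, 0, 0, 0, 70, 0, 0, 0, 0, 0, 0, 70])

```text
time: 2.0
eef_pos: [0.5166, 0.3209, 0.0331]
tcp_rot: [0.729, 0.684, 0.001, 0.0]
contact_force: [-0.4, 0.1, -0.3]
opening: 0.821
finger_force: 0.0
```

Run:
```python
from h import *
s=ctrl.get_state(); print(s['eef_pos']*1000, R.from_quat(s['tcp_rot']).as_matrix().round(3))
for n in('top','side'): c=shot(n,n+'1.png')
c=cams.read_camera('top'); a=c['color'][150:250,90:220]; 
d=cams.read_camera('side'); b=d['color'][110:210,150:280]
cv2.imwrite('pics/ab1.png',cv2.resize(np.hstack([a,b])[:,:,::-1],None,fx=3,fy=3,interpolation=2))
```

```text
[516.62428872 320.85814428  33.05093712] [[ 0.064  0.998  0.002]
 [ 0.998 -0.064  0.001]
 [ 0.001  0.002 -1.   ]]
```

View pics/ab1.png

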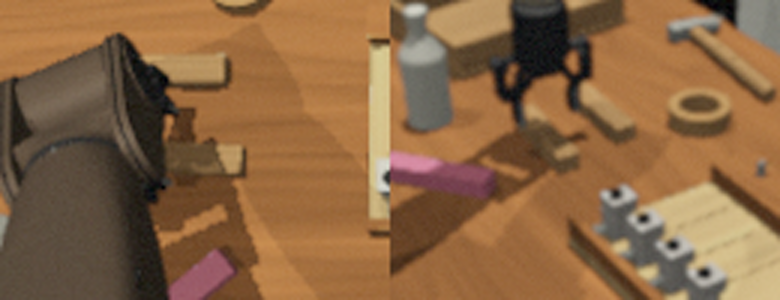

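The picture shows the open fingers straddling slat A, with its right end visible at crop pixel (235,160). Descend and grip.

>>> move_arm(plan=[-5, -3, -16, 0, 0, 0, 70, 0, 0, -15, 0, 0, 0, 70, 0, 0, 0, 0, 0, 0, 70, 0, 0, 0, 0, 0, 0, 25, 0, 0, 0, 0, 0, 0, 25, 0, 0, 0, 0, 0, 0, 25, 0, 0, 0, 0, 0, 0, 25, 0, 0, 0, 0, 0, 0, 25, 0, 0, 0, 0, 0, 0, 25])

```text
time: 3.1
eef_pos: [0.5117, 0.3177, 0.0013]
tcp_rot: [0.729, 0.684, 0.001, 0.0]
contact_force: [0.7, 0.3, 3.8]
opening: 0.369
finger_force: 51.2
```

>>> move_arm(plan=[0, 0, 40, 0, 0, 0, 25, 0, 0, 40, 0, 0, 0, 25, 6.2, -22, 30, 0, 0, 8.5, 25, 6.2, -22.1, 10, 0, 0, 8.5, 25, 6.2, -22.1, 0, 0, 0, 8.5, 25, 6.2, -22.1, 0, 0, 0, 8.5, 25, 6.2, -22.1, 0, 0, 0, 8.5, 25, 6.2, -22.1, 0, 0, 0, 8.5, 25, 6.2, -22.1, 0, 0, 0, 8.5, 25, 6.2, -22.1, 0, 0, 0, 8.5, 25, 6.2, -22.1, 0, 0, 0, 8.5, 25, 6.2, -22.1, 0, 0, 0, 8.5, 25])

```text
time: 4.3
eef_pos: [0.572, 0.0955, 0.1194]
tcp_rot: [0.072, 0.997, -0.0, -0.001]
contact_force: [0.6, 0.0, -0.7]
opening: 0.364
finger_force: 50.8
```

>>> move_arm(plan=[5.7, -22.3, 0, 0, 0, 8.3, 25, 0, 0, 0, 0, 0, 0, 25, 0, 0, 0, 0, 0, 0, 25, 0, 0, 0, 0, 0, 0, 25, 0, 0, 0, 0, 0, 0, 25])

```text
time: 4.8
eef_pos: [0.5779, 0.075, 0.12]
tcp_rot: [0.003, 1.0, 0.0, -0.0]
contact_force: [0.1, 0.5, -0.6]
opening: 0.361
finger_force: 50.8
```

Run:
```python
from h import *
s=ctrl.get_state(); print(s['eef_pos']*1000, R.from_quat(s['tcp_rot']).as_matrix().round(3))
c=shot('top');d=shot('side')
cv2.imwrite('pics/ab2.png',np.vstack([cv2.resize(q[:,:,::-1],None,fx=2.5,fy=2.5,interpolation=2) for q in [c['color'][135:245,160:320]]]+[cv2.resize(q[:,:,::-1],None,fx=2.5,fy=2.5,interpolation=2) for q in [d['color'][90:215,180:340]]]))
```

```text
[577.9369258   75.00917504 120.04879406] [[-1.     0.006 -0.001]
 [ 0.006  1.     0.   ]
 [ 0.001  0.    -1.   ]]
```

View pics/ab2.png

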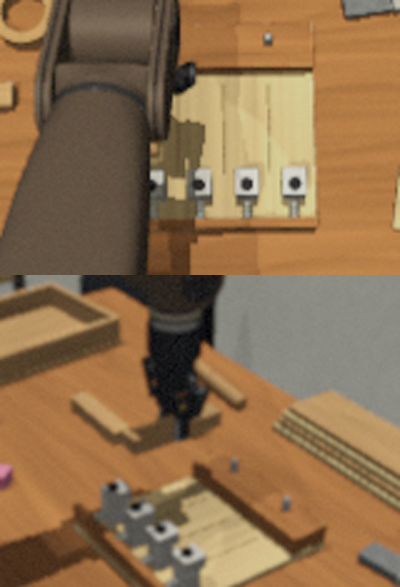

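>>> move_arm(plan=[4, -0.3, -22, 0, 0, 0, 25, 0, 0, -22, 0, 0, 0, 25, 0, 0, -23, 0, 0, 0, 25, 0, 0, 0, 0, 0, 0, 25, 0, 0, 0, 0, 0, 0, 25, -8, 0, 0, 0, 0, 0, 25, -8, 0.1, 0, 0, 0, 0, 25, -8, 0.1, 0, 0, 0, 0, 25, -8.5, 0.1, 0, 0, 0, 0, 25, 0, 0, 0, 0, 0, 0, 25, 0, 0, 0, 0, 0, 0, 25])

```text
time: 6.0
eef_pos: [0.5529, 0.074, 0.0558]
tcp_rot: [0.003, 1.0, -0.0, 0.005]
contact_force: [6.6, 0.1, -2.0]
opening: 0.36
finger_force: 50.7
```

Run:
```python
from h import *
s=ctrl.get_state(); print(s['eef_pos']*1000, s['contact_force'])
d=shot('side'); print(proj(d,[[.549+a,.0748-.016,.052] for a in(-.075,.075)]))
cv2.imwrite('pics/s3.png',cv2.resize(d['color'][130:230,190:330][:,:,::-1],None,fx=4,fy=4,interpolation=2))
```

```text
[552.9119086   73.99542662  55.81656783] [ 6.62724991  0.13604123 -1.98755979]
[[227.69947402 180.87888494]
 [261.77793779 167.66436811]]
```

View pics/s3.png

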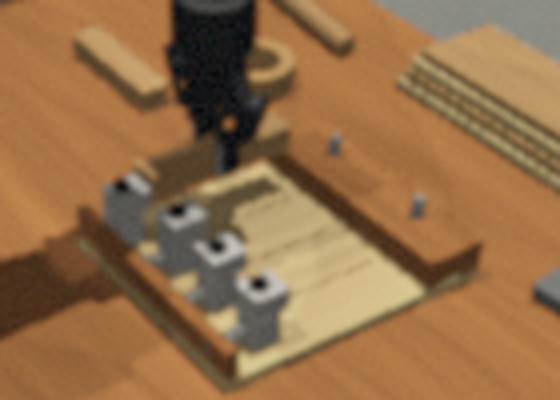

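>>> move_arm(plan=[-4, 0.5, 0, 0, 0, 0, 25, -1, 0, -9, 0, 0, 0, 25, 0, 0, -9, 0, 0, 0, 25, 0, 0, -9, 0, 0, 0, 25, 0, 0, -6, 0, 0, 0, 25, 0, 0, 0, 0, 0, 0, 25, 0, 0, 0, 0, 0, 0, 25])

```text
time: 6.75
eef_pos: [0.5491, 0.0742, 0.0233]
tcp_rot: [0.003, 1.0, -0.0, 0.006]
contact_force: [7.4, -0.2, -0.3]
opening: 0.361
finger_force: 50.9
```

>>> move_arm(plan=[0, 0, -5, 0, 0, 0, 25, 0, 0, -4, 0, 0, 0, 25, 0, 0, 0, 0, 0, 0, 25, 0, 0, 0, 0, 0, 0, 25])

```text
time: 7.15
eef_pos: [0.5482, 0.0744, 0.0139]
tcp_rot: [0.004, 1.0, -0.0, 0.004]
contact_force: [5.9, 0.3, 0.0]
opening: 0.364
finger_force: 50.8
```

>>> move_arm(plan=[0, 0, 0, 0, 0, 0, 50, 0, 0, 0, 0, 0, 0, 50, 0, 0, 0, 0, 0, 0, 50, 0, 0, 0, 0, 0, 0, 50, 0, 0, 15, 0, 0, 0, 50, 0, 0, 40, 0, 0, 0, 50, 0, 0, 40, 0, 0, 0, 50, 0, 20, 40, 0, 0, 0, 60, 0, 50, 10, 0, 0, 0, 70, 0, 50, 0, 0, 0, -8.5, 70, 0, 50, 0, 0, 0, -8.5, 70, 0, 50, 0, 0, 0, -8.5, 70])

```text
time: 8.35
eef_pos: [0.5452, 0.2869, 0.1579]
tcp_rot: [0.215, 0.977, 0.0, 0.001]
contact_force: [1.5, -0.1, 0.2]
opening: 0.819
finger_force: 0.0
```

```bash
cat >> h.py <<'E'
def look(c):
    h=masks(c)
    pale=(h[...,1]<140)&(h[...,0]>14)&(h[...,0]<30)&(h[...,2]>130)
    for q in blobs(pale,200,3000):
        b=cv2.boundingRect(q)
        if 110<b[0]<390 and 110<b[1]<300: print(b,rect(c,q,.026))
E
python3 - <<'E'
from h import *
s=ctrl.get_state(); print(s['eef_pos']*1000, s['tcp_rot'].round(3))
c=shot('top');d=shot('side'); look(c)
cv2.imwrite('pics/ab4.png',np.hstack([cv2.resize(q[:,:,::-1],(400,320),interpolation=2) for q in [c['color'][135:239,190:320],d['color'][150:230,220:320]]]))
E
```

```text
[545.17398988 286.92514889 157.86818139] [0.215 0.977 0.    0.001]
(317, 200, 71, 37) (442.6, -343.7, 221.4, 89.3, 80.0)
(156, 127, 27, 25) (724.4, 252.7, 89.4, 85.4, 88.4)
(314, 125, 42, 14) (744.2, -308.4, 135.5, 43.6, -79.5)
```

View pics/ab4.png

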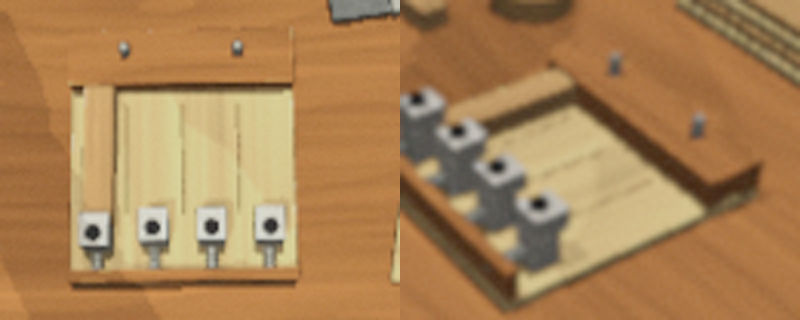

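Slat A sits in bay 4 against the rail, with the gate nose over it (left bay in the picture). Next is slat B, located again from the side view.

```bash
cat >> h.py <<'E'
def side_look(d):
    h=masks(d); m=(h[...,1]<140)&(h[...,0]>14)&(h[...,0]<30)&(h[...,2]>140)
    for q in blobs(m,60,3000):
        b=cv2.boundingRect(q)
        if 150<b[0]<380 and 120<b[1]<330: print('side',b,rect(d,q,.026))
E
python3 - <<'E'
from h import *
d=shot('side'); side_look(d); print(proj(d,[[.6113,.3396,.026]]))
E
```

```text
side (279, 325, 80, 59) (290.7, -580.5, 180.6, 124.6, -51.1)
side (357, 265, 37, 37) (566.0, -521.4, 113.7, 62.3, 18.0)
side (265, 235, 67, 66) (397.2, -348.0, 222.6, 165.8, 79.5)
side (344, 205, 33, 24) (734.2, -317.7, 136.0, 28.7, 89.8)
side (220, 167, 76, 58) (547.6, -22.4, 297.5, 183.0, 77.5)
side (308, 161, 85, 39) (889.2, -141.6, 332.7, 130.4, -90.0)
side (243, 139, 21, 11) (728.4, 259.9, 86.4, 85.5, 55.7)
side (208, 136, 24, 17) (608.9, 342.5, 154.4, 37.3, 89.0)
side (289, 135, 89, 51) (916.7, -13.0, 388.5, 177.4, -87.9)
[[219.82057882 143.90291431]]
```

>>> move_arm(plan=[8.2, 6.6, 0, 0, 0, -8.4, 70, 8.2, 6.6, 0, 0, 0, -8.4, 70, 8.2, 6.6, 0, 0, 0, -8.4, 70, 8.2, 6.6, 0, 0, 0, -8.3, 70, 8.2, 6.6, 0, 0, 0, -8.3, 70, 8.2, 6.6, 0, 0, 0, -8.3, 70, 8.2, 6.6, 0, 0, 0, -8.3, 70, 8.2, 6.6, 0, 0, 0, -8.3, 70, 0, 0, -30, 0, 0, 0, 70, 0, 0, -30, 0, 0, 0, 70, 0, 0, 0, 0, 0, 0, 70, 0, 0, 0, 0, 0, 0, 70])

```text
time: 9.7
eef_pos: [0.6107, 0.3369, 0.0962]
tcp_rot: [0.714, 0.7, -0.001, -0.0]
contact_force: [0.5, -0.5, 0.2]
opening: 0.818
finger_force: 0.0
```

Run:
```python
from h import *
s=ctrl.get_state(); print(s['eef_pos']*1000, s['tcp_rot'].round(3))
d=shot('side'); side_look(d)
cv2.imwrite('pics/s5.png',cv2.resize(d['color'][100:200,160:290][:,:,::-1],None,fx=4,fy=4,interpolation=2))
```

```text
[610.7382797  336.87101805  96.19315111] [ 0.714  0.7   -0.001 -0.   ]
side (279, 325, 80, 49) (307.2, -567.3, 180.6, 81.9, -50.9)
side (357, 265, 37, 37) (566.2, -521.4, 113.9, 62.9, 18.9)
side (264, 235, 69, 66) (397.1, -347.7, 223.9, 166.1, 79.8)
side (340, 205, 38, 24) (733.9, -318.2, 134.9, 39.8, -83.7)
side (220, 167, 76, 58) (546.8, -21.6, 297.3, 183.2, 77.9)
side (308, 161, 87, 39) (889.2, -145.4, 340.4, 130.4, -90.0)
side (243, 139, 21, 11) (728.4, 259.9, 86.4, 85.5, 55.7)
side (289, 135, 89, 51) (913.1, -11.4, 388.4, 180.6, -89.9)
```

View pics/s5.png

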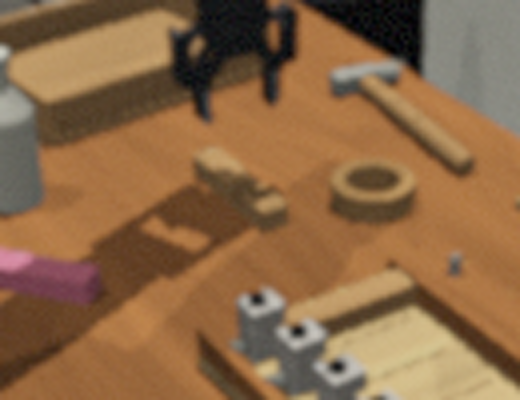

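The side view confirms slat B has not moved (crop pixel (240,190)), and the gripper is above it.

>>> move_arm(plan=[0, 2.5, -25, 0, 0, 0, 70, 0, 0, -25, 0, 0, 0, 70, 0, 0, -25, 0, 0, 0, 70, 0, 0, -20, 0, 0, 0, 70, 0, 0, 0, 0, 0, 0, 70, 0, 0, 0, 0, 0, 0, 70, 0, 0, 0, 0, 0, 0, 25, 0, 0, 0, 0, 0, 0, 25, 0, 0, 0, 0, 0, 0, 25, 0, 0, 0, 0, 0, 0, 25, 0, 0, 0, 0, 0, 0, 25, 0, 0, 0, 0, 0, 0, 25])

```text
time: 10.95
eef_pos: [0.6122, 0.341, 0.003]
tcp_rot: [0.714, 0.7, 0.001, 0.001]
contact_force: [-0.4, -0.1, 5.7]
opening: 0.361
finger_force: 52.0
```

>>> move_arm(plan=[0, 0, 40, 0, 0, 0, 25, 0, 0, 40, 0, 0, 0, 25, -2.9, -35.1, 30, 0, 0, 8.2, 25, -2.9, -35.1, 7, 0, 0, 8.2, 25, -2.9, -35.1, 0, 0, 0, 8.2, 25, -2.9, -35.1, 0, 0, 0, 8.2, 25, -2.9, -35.1, 0, 0, 0, 8.2, 25, -2.9, -35.1, 0, 0, 0, 8.2, 25, -2.9, -35.1, 0, 0, 0, 8.3, 25, -2.9, -35.1, 0, 0, 0, 8.3, 25, -2.9, -35.1, 0, 0, 0, 8.3, 25, -2.9, -35.1, 0, 0, 0, 8.3, 25])

```text
time: 12.15
eef_pos: [0.5809, -0.0117, 0.1174]
tcp_rot: [0.073, 0.997, 0.0, -0.001]
contact_force: [1.0, -1.1, -1.2]
opening: 0.363
finger_force: 51.3
```

>>> move_arm(plan=[-2.9, -35.5, 0, 0, 0, 8.3, 25, 0, 0, 0, 0, 0, 0, 25, 0, 0, 0, 0, 0, 0, 25, 0, 0, 0, 0, 0, 0, 25, 0, 0, 0, 0, 0, 0, 25])

```text
time: 12.65
eef_pos: [0.5788, -0.0448, 0.1179]
tcp_rot: [0.003, 1.0, 0.0, -0.0]
contact_force: [0.5, 0.4, -1.0]
opening: 0.358
finger_force: 51.3
```

>>> move_arm(plan=[3, -0.6, -22, 0, 0, 0, 25, 0, 0, -22, 0, 0, 0, 25, 0, 0, -21, 0, 0, 0, 25, 0, 0, 0, 0, 0, 0, 25, 0, 0, 0, 0, 0, 0, 25, -9, 0.1, 0, 0, 0, 0, 25, -9, 0.1, 0, 0, 0, 0, 25, -9, 0.1, 0, 0, 0, 0, 25, -9.5, 0.1, 0, 0, 0, 0, 25, 0, 0, 0, 0, 0, 0, 25, 0, 0, 0, 0, 0, 0, 25])

```text
time: 13.75
eef_pos: [0.5482, -0.0466, 0.0555]
tcp_rot: [0.005, 1.0, -0.0, 0.005]
contact_force: [7.1, 1.8, -1.9]
opening: 0.364
finger_force: 51.2
```

Run:
```python
from h import *
s=ctrl.get_state(); print(s['eef_pos']*1000, s['contact_force'],s['wrist_torque'])
c=shot('top');d=shot('side')
cv2.imwrite('pics/s6.png',np.hstack([cv2.resize(q[:,:,::-1],(400,300),interpolation=2) for q in [c['color'][135:240,190:330],d['color'][140:230,210:330]]]))
```

```text
[548.23591785 -46.56839694  55.50004781] [ 7.12327441  1.804844   -1.88305417] [ 0.21263669 -1.17049659 -0.05409843]
```

View pics/s6.png

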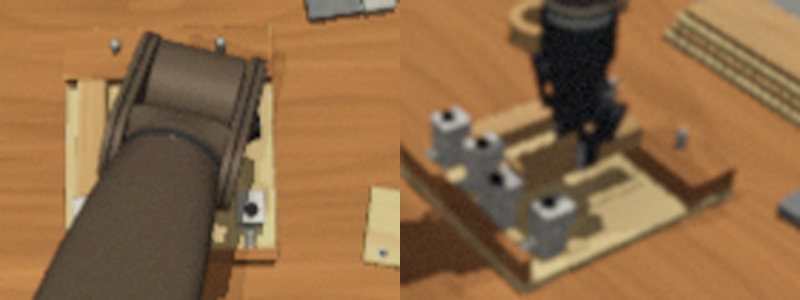

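>>> move_arm(plan=[-2, 1.2, 0, 0, 0, 0, 25, 0, 0, -9, 0, 0, 0, 25, 0, 0, -9, 0, 0, 0, 25, 0, 0, -9, 0, 0, 0, 25, 0, 0, -8, 0, 0, 0, 25, 0, 0, -5, 0, 0, 0, 25, 0, 0, 0, 0, 0, 0, 25, 0, 0, 0, 0, 0, 0, 25])

```text
time: 14.65
eef_pos: [0.5464, -0.046, 0.0157]
tcp_rot: [0.004, 1.0, -0.001, 0.004]
contact_force: [5.4, -0.1, 1.6]
opening: 0.366
finger_force: 51.5
```

>>> move_arm(plan=[0, 0, 0, 0, 0, 0, 50, 0, 0, 0, 0, 0, 0, 50, 0, 0, 0, 0, 0, 0, 50, 0, 0, 0, 0, 0, 0, 50, 0, 0, 15, 0, 0, 0, 50, 0, 0, 40, 0, 0, 0, 50, 0, 0, 50, 0, 0, 0, 50, 0, 0, 50, 0, 0, -8.3, 50, 0, 30, 0, 0, 0, -8.3, 50, 0, 40, 0, 0, 0, -8.3, 50, 0, 50, 0, 0, 0, -8.3, 50, 0, 50, 0, 0, 0, -8.3, 50])

```text
time: 15.85
eef_pos: [0.5437, 0.1189, 0.1697]
tcp_rot: [0.351, 0.936, 0.0, 0.001]
contact_force: [1.1, -0.3, 0.3]
opening: 0.585
finger_force: 0.0
```

Run:
```python
from h import *
s=ctrl.get_state(); print(s['eef_pos']*1000, s['tcp_rot'].round(3))
c=shot('top');d=shot('side'); look(c); side_look(d); h=masks(c)
for q in blobs(h[...,2]<120,60,600):
    b=cv2.boundingRect(q)
    if 310<b[0]<360 and 190<b[1]<230: print('handle',b,rect(c,q,.045))
for q in blobs(h[...,2]<60,3,60):
    b=cv2.boundingRect(q)
    if 200<b[0]<300 and 180<b[1]<225: print('stud',cast(c,[q[:,0].mean(0)],.074)*1000)
cv2.imwrite('pics/s7.png',np.hstack([cv2.resize(q[:,:,::-1],(400,300),interpolation=2) for q in [c['color'][135:240,190:330],d['color'][140:230,210:330]]]))
```

```text
[543.70003044 118.93175842 169.6971376 ] [0.351 0.936 0.    0.001]
(313, 189, 71, 37) (478.0, -334.9, 221.0, 89.7, 80.3)
side (279, 325, 80, 59) (290.7, -580.5, 180.6, 124.6, -51.1)
side (266, 280, 30, 21) (349.2, -394.7, 73.5, 54.3, -48.2)
side (357, 265, 36, 37) (566.2, -521.5, 113.9, 62.7, 18.7)
side (272, 229, 68, 63) (468.9, -345.6, 222.4, 91.5, 80.1)
side (340, 205, 38, 24) (732.9, -318.2, 135.2, 38.1, -84.8)
side (238, 177, 58, 48) (544.4, -61.2, 232.3, 180.4, 73.7)
side (230, 167, 33, 20) (565.4, 85.1, 157.2, 48.7, 11.1)
side (308, 161, 82, 39) (892.5, -134.8, 319.5, 137.4, -89.8)
side (243, 139, 21, 12) (726.1, 256.5, 94.6, 85.5, 55.7)
side (289, 135, 89, 51) (921.1, 8.1, 431.3, 177.7, -85.7)
handle (337, 201, 27, 12) (476.5, -334.4, 82.5, 26.6, 79.9)
stud [[469.8099518  -44.48200377  74.        ]]
stud [[470.92254416  75.16961168  74.        ]]
stud [[ 473.14163316 -104.07557595   74.        ]]
stud [[474.47857522  15.19483833  74.        ]]
```

View pics/s7.png

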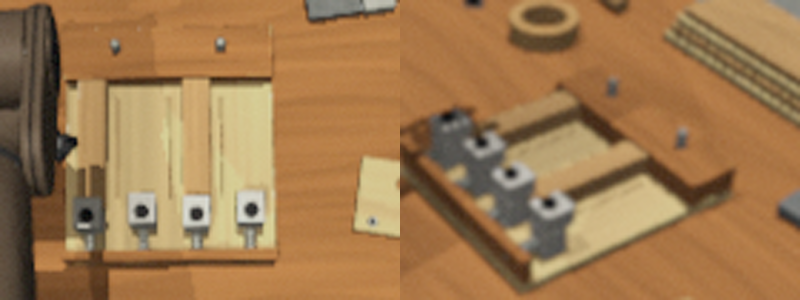

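Both slats are clamped: the studs of gates 2 and 4 read about 3.6 mm back. The template has been knocked to about (480,-337), so I measure it again at its top height.

Run:
```python
from h import *
for n in('top','side'):
    c=shot(n); h=masks(c)
    pale=((h[...,1]<140)&(h[...,0]>14)&(h[...,0]<30)&(h[...,2]>130)).astype(np.uint8)
    for q in blobs(pale,500,4000):
        r=rect(c,q,.012); b=cv2.boundingRect(q)
        if abs(r[0]-478)<25 and abs(r[1]+337)<25:
            print(n,r)
            m=np.zeros_like(pale); cv2.drawContours(m,[q],-1,1,-1)
            m=cv2.erode(m,np.ones((3,3),np.uint8))
            for k in blobs((m>0)&(pale==0),1.5,60): 
                M=cv2.moments(k); p=[M['m10']/M['m00'],M['m01']/M['m00']]
                print('  spot',cv2.contourArea(k),(cast(c,[p],.012)*1000).round(1))
```

```text
top (480.3, -338.3, 224.1, 90.4, 80.2)
  spot 5.0 [[ 486.8 -400.4   12. ]]
  spot 3.5 [[ 507.4 -282.7   12. ]]
side (478.7, -337.9, 229.0, 93.2, 80.2)
```

>>> move_arm(plan=[-6.4, -45.7, 0, 0, 0, -5.9, 60, -6.4, -45.7, 0, 0, 0, -5.9, 60, -6.4, -45.7, 0, 0, 0, -5.9, 60, -6.4, -45.7, 0, 0, 0, -5.9, 60, -6.4, -45.7, 0, 0, 0, -5.9, 60, -6.4, -45.7, 0, 0, 0, -5.9, 60, -6.4, -45.7, 0, 0, 0, -5.9, 60, -6.4, -45.7, 0, 0, 0, -5.9, 60, -6.4, -45.7, 0, 0, 0, -5.9, 60, -6.4, -45.7, 0, 0, 0, -5.9, 60, 0, 0, -40, 0, 0, 0, 60, 0, 0, -30, 0, 0, 0, 60])

```text
time: 17.25
eef_pos: [0.4783, -0.3428, 0.0981]
tcp_rot: [0.766, 0.643, -0.0, 0.001]
contact_force: [-0.3, 0.1, -1.2]
opening: 0.703
finger_force: 0.0
```

>>> move_arm(plan=[0, 0, 0, 0, 0, 0, 60, 0, 0, 0, 0, 0, 0, 60, 0, 0, 0, 0, 0, 0, 60])

```text
time: 17.55
eef_pos: [0.4806, -0.3407, 0.1006]
tcp_rot: [0.765, 0.645, 0.0, 0.002]
contact_force: [-0.0, -0.2, 0.6]
opening: 0.705
finger_force: 0.0
```

Run:
```python
from h import *
s=ctrl.get_state(); print(s['eef_pos']*1000, R.from_quat(s['tcp_rot']).as_matrix()[:,1].round(3))
d=shot('side'); side_look(d)
cv2.imwrite('pics/s8.png',cv2.resize(d['color'][190:310,230:370][:,:,::-1],None,fx=4,fy=4,interpolation=2))
```

```text
[ 480.59211535 -340.6820631   100.63725087] [ 0.986 -0.169  0.003]
side (279, 325, 81, 48) (309.0, -567.1, 182.5, 78.8, -50.9)
side (357, 265, 37, 37) (566.0, -521.4, 114.0, 62.9, 18.4)
side (305, 257, 35, 35) (458.9, -409.5, 92.8, 89.0, 79.9)
side (300, 235, 16, 18) (512.7, -311.2, 73.0, 16.6, 79.9)
side (272, 231, 26, 19) (473.3, -270.5, 70.5, 70.3, -10.1)
side (340, 205, 38, 24) (730.5, -317.0, 137.8, 37.6, -87.5)
side (334, 171, 53, 29) (903.9, -186.3, 188.6, 159.5, 89.1)
side (220, 167, 76, 58) (549.5, -24.9, 293.3, 191.7, 77.5)
side (335, 148, 40, 31) (961.0, -69.2, 193.9, 150.1, -89.2)
side (242, 139, 22, 12) (724.0, 257.9, 93.1, 89.2, -80.7)
```

View pics/s8.png

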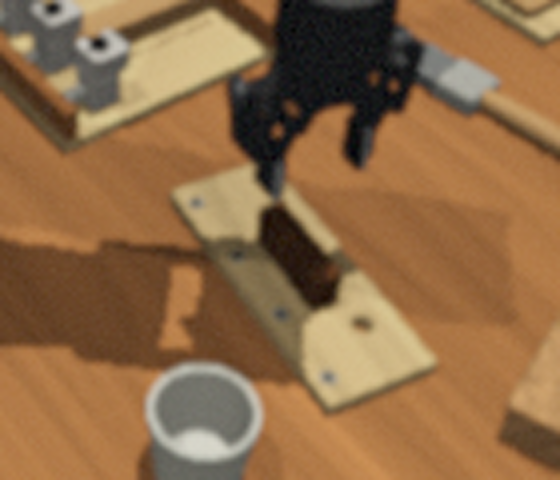

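The picture shows the gripper above the dark handle (crop (300,255)), with both ends of the template in view and the cup clear. Descend and grip.

>>> move_arm(plan=[0, 2.3, -25, 0, 0, 0, 60, 0, 0, -25, 0, 0, 0, 60, 0, 0, -20, 0, 0, 0, 60, 0, 0, -13, 0, 0, 0, 60, 0, 0, 0, 0, 0, 0, 60, 0, 0, 0, 0, 0, 0, 60, 0, 0, 0, 0, 0, 0, 15, 0, 0, 0, 0, 0, 0, 15, 0, 0, 0, 0, 0, 0, 15, 0, 0, 0, 0, 0, 0, 15, 0, 0, 0, 0, 0, 0, 15, 0, 0, 0, 0, 0, 0, 15], newtons=60)

```text
time: 18.8
eef_pos: [0.4805, -0.3378, 0.0165]
tcp_rot: [0.764, 0.645, 0.0, 0.001]
contact_force: [-0.6, 0.9, 6.6]
opening: 0.248
finger_force: 60.9
```

>>> move_arm(plan=[0, 0, 20, 0, 0, 0, 15, 0, 0, 40, 0, 0, 0, 15, 0, 0, 40, 0, 0, 0, 15, 19, 35.7, 10, 0, 0, 1, 15, 19, 35.7, 0, 0, 0, 1, 15, 19, 35.7, 0, 0, 0, 1, 15, 19, 35.7, 0, 0, 0, 1, 15, 19, 35.7, 0, 0, 0, 1, 15, 19, 35.7, 0, 0, 0, 1, 15, 19, 35.7, 0, 0, 0, 1, 15, 19, 35.7, 0, 0, 0, 1.1, 15, 19, 35.7, 0, 0, 0, 1, 15])

```text
time: 20.0
eef_pos: [0.6504, -0.014, 0.1237]
tcp_rot: [0.711, 0.704, -0.001, -0.001]
contact_force: [0.3, -0.5, -2.7]
opening: 0.252
finger_force: 59.8
```

>>> move_arm(plan=[0, 0, 0, 0, 0, 0, 15, 0, 0, 0, 0, 0, 0, 15, 0, 0, 0, 0, 0, 0, 15, 0, 0, 0, 0, 0, 0, 15])

```text
time: 20.4
eef_pos: [0.6501, -0.017, 0.1247]
tcp_rot: [0.712, 0.703, -0.0, -0.0]
contact_force: [0.0, 0.6, -2.4]
opening: 0.248
finger_force: 59.8
```

Run:
```python
from h import *
s=ctrl.get_state(); print(s['eef_pos']*1000, R.from_quat(s['tcp_rot']).as_matrix()[:,1].round(4),s['contact_force'])
c=shot('top');d=shot('side')
cv2.imwrite('pics/s9.png',np.hstack([cv2.resize(q[:,:,::-1],(400,320),interpolation=2) for q in [c['color'][110:222,180:320],d['color'][90:202,200:340]]]))
O=np.array([558.5,-15.3]);a=-.01
s_=s['eef_pos']*1000; u=s_[2]-16.5
# predicted corners of template top for template at TCP
cs=[[s_[0]+x,s_[1]+y,u+12] for x,y in((-43,-110),(43,-110),(43,110),(-43,110))]
print(proj(c,np.array(cs)/1000).round(1).tolist(), proj(d,np.array(cs)/1000).round(1).tolist())
```

```text
[650.08644715 -16.95317312 124.6770375 ] [ 0.9999 -0.0126 -0.0011] [ 0.00485878  0.60821647 -2.36672999]
[[284.4, 161.9], [283.4, 135.1], [212.4, 136.9], [212.3, 163.7]] [[292.4, 177.6], [311.8, 169.3], [271.5, 142.7], [253.0, 149.2]]
```

View pics/s9.png

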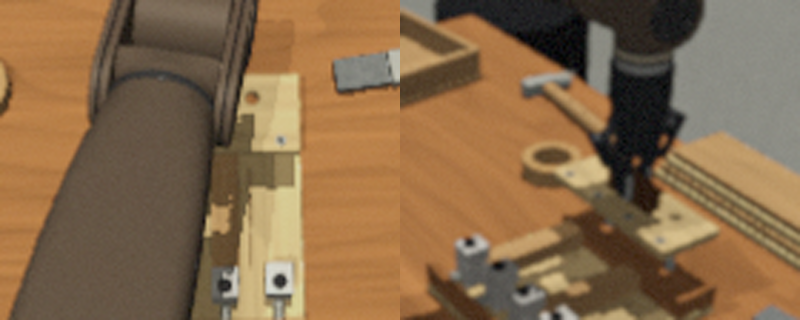

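The top crop shows the right hole at (251,98), which is image pixel (268,144). The side crop shows it at (675,217). I cast both to check where the hole sits relative to the TCP.

Run:
```python
from h import *
s=ctrl.get_state()['eef_pos']; z=s[2]-.0165+.012
P=s[:2]+[.017-.0007,-.060]; print('pred',P*1000)
for n in('top','side'):
    c=shot(n); g=cv2.cvtColor(c['color'],cv2.COLOR_RGB2GRAY).astype(float)
    p=proj(c,[[*P,z]])[0]; x,y=p.round().astype(int)
    w=g[y-6:y+7,x-6:x+7]; ii=np.indices(w.shape); 
    k=np.clip(np.median(w)-15-w,0,None)*(np.hypot(ii[0]-6,ii[1]-6)<5)
    q=[x-6+(ii[1]*k).sum()/k.sum(), y-6+(ii[0]*k).sum()/k.sum()]
    print(n,p.round(1),np.round(q,1),(cast(c,[q],z)*1000).round(1))
    if n=='side':
        print(w.astype(int))
```

```text
pred [666.64281715 -76.95191617]
top [267.5 143.6] [265.7 143.3] [[667.8 -71.5 120.5]]
side [296.1 165. ] [296.  165.4] [[664.4 -78.9 120.5]]
[[ 82 135 166 172 171 169 159 147 135 120 109 101 110]
 [ 82 137 162 170 170 172 168 165 154 142 130 121 107]
 [ 82 134 160 166 166 168 172 170 167 159 145 133 123]
 [ 97 139 161 166 164 163 169 170 170 168 163 149 138]
 [131 152 164 165 165 163 163 166 167 170 171 165 153]
 [161 165 168 162 154 147 144 146 156 165 170 172 167]
 [162 166 163 158 139 118 111 120 142 160 166 169 171]
 [130 149 158 157 144 121 111 123 143 160 162 166 166]
 [107 131 149 160 162 154 146 149 159 163 163 163 165]
 [130 149 161 169 170 165 165 163 162 164 166 168 170]
 [163 167 169 170 170 171 173 173 170 168 171 178 180]
 [169 171 175 175 175 179 184 188 184 181 181 182 185]
 [169 176 181 187 187 188 189 192 191 189 185 184 183]]
```

Run:
```python
from h import *
O=np.array([.5585,-.0153]);a=-.010;J=np.array([[np.cos(a),-np.sin(a)],[np.sin(a),np.cos(a)]])
for n in('top','side'):
    c=cams.read_camera(n); im=cv2.imread(f'pics/{n}0.png')
    S=cv2.cvtColor(im,cv2.COLOR_BGR2HSV)[...,1].astype(float)
    for y in(-.06,.06):
        P=O+J@[.110,y]
        p=proj(c,[[*P,.0525]])[0]; px,py=p.round().astype(int)
        w=S[py-5:py+6,px-5:px+6]; ii=np.indices(w.shape); k=np.clip(np.median(w)-40-w,0,None)
        q=[px-5+(ii[1]*k).sum()/k.sum(), py-5+(ii[0]*k).sum()/k.sum()]
        print(n,y,p.round(2),np.round(q,2),(P*1000).round(1),(cast(c,[q],.0525)*1000).round(1))
```

```text
top -0.06 [266.89 149.98] [266.74 149.88] [667.9 -76.4] [[668.3 -75.9  52.5]]
top 0.06 [230.15 150.56] [229.98 150.52] [669.1  43.6] [[669.2  44.2  52.5]]
side -0.06 [294.6 181. ] [294.1  180.73] [667.9 -76.4] [[667.5 -74.1  52.5]]
side 0.06 [273.82 165.66] [273.28 165.47] [669.1  43.6] [[668.2  45.8  52.5]]
```

>>> move_arm(plan=[2, 3, -13, 0, 0, 0, 15, 0, 0, -12, 0, 0, 0, 15, 0, 0, -10, 0, 0, 0, 15, 0, 0, 0, 0, 0, 0, 15, 0, 0, 0, 0, 0, 0, 15, 0, 0, 0, 0, 0, 0, 15])

```text
time: 21.3
eef_pos: [0.6532, -0.0128, 0.0906]
tcp_rot: [0.711, 0.703, 0.0, 0.0]
contact_force: [0.3, -0.0, -1.6]
opening: 0.245
finger_force: 59.9
```

Run:
```python
from h import *
st=ctrl.get_state(); s=st['eef_pos']; z=s[2]-.0165+.012
print(s*1000, R.from_quat(st['tcp_rot']).as_matrix()[:,1].round(4))
P=s[:2]+[.017-.0007,-.060]; print('pred',P*1000)
for n in('top','side'):
    c=shot(n); S=c['color'][...,0].astype(int)
    p=proj(c,[[*P,z]])[0]; x,y=p.round().astype(int)
    print(n,p.round(1),x,y); print(S[y-6:y+7,x-6:x+7])
    w=S[y-3:y+4,x-3:x+4]; ii=np.indices(w.shape); k=np.clip(150-w,0,None)
    q=[x-3+(ii[1]*k).sum()/k.sum(), y-3+(ii[0]*k).sum()/k.sum()]
    print(np.round(q,2),(cast(c,[q],z)*1000).round(1))
```

```text
[653.20321587 -12.81117617  90.58219428] [ 9.999e-01 -1.090e-02  8.000e-04]
pred [669.50321587 -72.81117617]
top [265.9 146.3] 266 146
[[116  83  43  99 194 208 209 207 208 207 208 208 207]
 [119  74  38 136 196 206 206 205 204 205 206 206 204]
 [121  72  36 163 194 199 199 197 198 197 197 196 196]
 [119  67  57 177 195 190 187 189 192 193 193 192 192]
 [107  59  78 181 183 167 151 151 178 193 195 195 195]
 [ 97  53  95 179 151 117  93  96 141 184 195 197 196]
 [ 93  43 133 180 141  91  82  83 113 172 195 197 198]
 [ 78  33 147 183 146  96  81  78 108 173 193 195 195]
 [ 71  39 159 191 172 139 130 136 152 184 192 193 193]
 [ 70  54 175 196 191 182 183 185 190 193 194 194 193]
 [ 67  96 181 198 198 198 196 199 198 198 196 197 198]
 [ 59 135 191 202 203 203 202 203 202 203 203 203 204]
 [ 53 136 174 182 184 183 182 199 205 205 205 204 205]]
[266.29 146.26] [[669.5 -74.   86.1]]
side [295.1 172.5] 295 173
[[ 87 147 182 193 193 194 188 183 178 178 182 183 183]
 [ 96 151 181 188 190 191 193 190 185 179 178 181 183]
 [103 155 183 186 188 188 191 192 192 188 184 183 182]
 [130 164 181 187 185 186 187 187 192 193 190 188 185]
 [167 181 185 186 182 176 172 177 184 190 191 191 190]
 [180 186 186 181 167 149 140 144 164 182 190 193 191]
 [151 173 186 181 157 130 119 126 150 177 187 189 190]
 [116 152 181 187 171 152 142 149 162 177 184 187 188]
 [138 155 182 191 187 178 177 178 179 184 186 185 185]
 [179 185 189 192 194 191 190 187 186 189 190 191 191]
 [192 191 191 191 195 197 198 197 195 198 200 201 203]
 [194 194 196 197 199 205 208 208 207 206 207 204 207]
 [198 201 204 205 210 212 214 214 213 212 209 210 206]]
[295.1  172.92] [[667.9 -74.8  86.1]]
```

>>> move_arm(plan=[-1, -1, -4, 0, 0, 0, 15, 0, 0, -4, 0, 0, 0, 15, 0, 0, -4, 0, 0, 0, 15, 0, 0, -3, 0, 0, 0, 15, 0, 0, -3, 0, 0, 0, 15, 0, 0, 0, 0, 0, 0, 15])

```text
time: 22.0
eef_pos: [0.6514, -0.0137, 0.0714]
tcp_rot: [0.711, 0.703, -0.0, -0.001]
contact_force: [0.2, 0.1, -1.8]
opening: 0.247
finger_force: 59.9
```

>>> move_arm(plan=[0, 0, -3, 0, 0, 0, 15, 0, 0, -3, 0, 0, 0, 15, 0, 0, -3, 0, 0, 0, 15, 0, 0, 0, 0, 0, 0, 15, 0, 0, 0, 0, 0, 0, 15])

```text
time: 22.5
eef_pos: [0.6517, -0.0138, 0.063]
tcp_rot: [0.711, 0.703, -0.0, -0.0]
contact_force: [0.2, 0.3, -3.0]
opening: 0.243
finger_force: 59.9
```

>>> move_arm(plan=[0, 0, -2, 0, 0, 0, 15, 0, 0, -2, 0, 0, 0, 15, 0, 0, -0.5, 0, 0, 0, 15, 0, 0, 0, 0, 0, 0, 15, 0, 0, 0, 0, 0, 0, 15])

```text
time: 23.0
eef_pos: [0.6518, -0.0138, 0.0587]
tcp_rot: [0.711, 0.703, 0.0, 0.0]
contact_force: [0.1, 0.7, -2.4]
opening: 0.246
finger_force: 59.8
```

>>> move_arm(plan=[0, 0, -1, 0, 0, 0, 15, 0, 0, 0, 0, 0, 0, 15, 0, 0, 0, 0, 0, 0, 15])

```text
time: 23.3
eef_pos: [0.6519, -0.0138, 0.0586]
tcp_rot: [0.711, 0.703, -0.0, 0.0]
contact_force: [-4.2, 0.8, 4.9]
opening: 0.244
finger_force: 60.7
```

>>> move_arm(plan=[0, 0, 0, 0, 0, 0, 50, 0, 0, 0, 0, 0, 0, 50, 0, 0, 0, 0, 0, 0, 50, 0, 0, 0, 0, 0, 0, 50, 0, 0, 15, 0, 0, 0, 50, 0, 0, 30, 0, 0, 0, 50, 0, 0, 30, 0, 0, 0, 50, 3, 22, 0, 0, 0, 0, 0, 3, 22, 0, 0, 0, 0, 0, 3, 22, 0, 0, 0, 0, 0, 3, 23, 0, 0, 0, 0, 0, 0, 0, 0, 0, 0, 0, 0])

```text
time: 24.5
eef_pos: [0.6642, 0.0777, 0.134]
tcp_rot: [0.71, 0.704, 0.001, 0.0]
contact_force: [-0.3, -0.6, -0.5]
opening: -0.004
finger_force: 0.0
```

>>> move_arm(plan=[0, 0, 0, 0, 0, 0, 0, 0, 0, 0, 0, 0, 0, 0, 0, 0, 0, 0, 0, 0, 0])

```text
time: 24.8
eef_pos: [0.6638, 0.0742, 0.1329]
tcp_rot: [0.711, 0.703, -0.0, 0.0]
contact_force: [0.4, -0.2, -0.3]
opening: -0.004
finger_force: 0.0
```

Run:
```python
from h import *
s=ctrl.get_state(); print(s['eef_pos']*1000, s['contact_force'],s['opening'])
c=shot('top');d=shot('side')
cv2.imwrite('pics/s10.png',np.hstack([cv2.resize(q[:,:,::-1],(400,320),interpolation=2) for q in [c['color'][120:232,190:330],d['color'][120:232,210:350]]]))
```

```text
[663.84820733  74.2025935  132.93544295] [ 0.41138645 -0.1795134  -0.33104952] -0.0042144803999250155
```

View pics/s10.png

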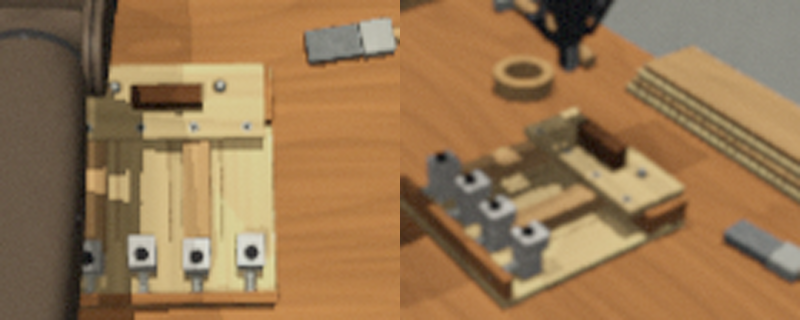

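The template is seated, with both pins showing through its holes at crop pixels (116,87) and (220,86). Press the left end.

>>> move_arm(plan=[0, 1, -25, 0, 0, 0, 0, 0, 0, -25, 0, 0, 0, 0, 0, 0, -20, 0, 0, 0, 0, 0, 0, -4, 0, 0, 0, 0, 0, 0, -2, 0, 0, 0, 0, 0, 0, 0, 0, 0, 0, 0, 0, 0, 0, 0, 0, 0, 0])

```text
time: 25.6
eef_pos: [0.6649, 0.0761, 0.0584]
tcp_rot: [0.711, 0.703, 0.001, 0.001]
contact_force: [-0.7, 0.5, 0.4]
opening: -0.004
finger_force: 0.0
```

>>> move_arm(plan=[0, 0, -1, 0, 0, 0, 0, 0, 0, -1, 0, 0, 0, 0, 0, 0, 0, 0, 0, 0, 0])

```text
time: 25.9
eef_pos: [0.6639, 0.0763, 0.0549]
tcp_rot: [0.711, 0.703, 0.0, 0.0]
contact_force: [-0.2, -0.6, -0.7]
opening: 0.006
finger_force: 0.0
```

>>> move_arm(plan=[0, 0, -1, 0, 0, 0, 0, 0, 0, -0.8, 0, 0, 0, 0, 0, 0, 0, 0, 0, 0, 0, 0, 0, 0, 0, 0, 0, 0, 0, 0, 0, 0, 0, 0, 0])

```text
time: 26.4
eef_pos: [0.664, 0.0762, 0.0541]
tcp_rot: [0.711, 0.703, -0.0, 0.0]
contact_force: [-2.1, -0.0, 5.5]
opening: -0.002
finger_force: 2.5
```

>>> move_arm(plan=[0, 0, -0.3, 0, 0, 0, 0, 0, 0, 0, 0, 0, 0, 0, 0, 0, 0, 0, 0, 0, 0])

```text
time: 26.7
eef_pos: [0.664, 0.0763, 0.0541]
tcp_rot: [0.711, 0.703, -0.0, -0.0]
contact_force: [-4.5, 0.1, 5.8]
opening: 0.0
finger_force: 3.1
```

>>> move_arm(plan=[0, 0, 10, 0, 0, 0, 0, 0, 0, 35, 0, 0, 0, 0, 0, 0, 35, 0, 0, 0, 0, -0.3, -37, 0, 0, 0, 0, 0, -0.3, -37, 0, 0, 0, 0, 0, -0.3, -37, 0, 0, 0, 0, 0, -0.3, -37, 0, 0, 0, 0, 0, -0.3, -36.5, 0, 0, 0, 0, 0, 0, 0, 0, 0, 0, 0, 0, 0, 0, 0, 0, 0, 0, 0])

```text
time: 27.7
eef_pos: [0.6622, -0.109, 0.1327]
tcp_rot: [0.712, 0.703, 0.0, -0.0]
contact_force: [-0.7, 0.2, 0.2]
opening: 0.001
finger_force: 0.0
```

>>> move_arm(plan=[0, 0, -25, 0, 0, 0, 0, 0, 0, -25, 0, 0, 0, 0, 0, 0, -20, 0, 0, 0, 0, 0, 0, -4, 0, 0, 0, 0, 0, 0, -1.5, 0, 0, 0, 0, 0, 0, 0, 0, 0, 0, 0, 0, 0, 0, 0, 0, 0, 0])

```text
time: 28.4
eef_pos: [0.6634, -0.1082, 0.0589]
tcp_rot: [0.711, 0.703, 0.001, 0.001]
contact_force: [0.1, -0.0, 0.5]
opening: -0.003
finger_force: 0.0
```

>>> move_arm(plan=[0, 0, -1.5, 0, 0, 0, 0, 0, 0, -1.5, 0, 0, 0, 0, 0, 0, -1, 0, 0, 0, 0, 0, 0, -0.8, 0, 0, 0, 0, 0, 0, 0, 0, 0, 0, 0, 0, 0, 0, 0, 0, 0, 0])

```text
time: 29.0
eef_pos: [0.6627, -0.1085, 0.0541]
tcp_rot: [0.711, 0.703, 0.0, 0.0]
contact_force: [-3.0, 0.3, 6.4]
opening: -0.003
finger_force: 3.2
```

Both ends took about 6 N at the same height (54.1 mm), so the template does not rock. Hold briefly, then retreat and check.

>>> move_arm(plan=[0, 0, 0, 0, 0, 0, 0, 0, 0, 0, 0, 0, 0, 0, 0, 0, 10, 0, 0, 0, 0, 0, 0, 40, 0, 0, 0, 0, 0, 0, 50, 0, 0, 0, 0, 0, -40, 30, 0, 0, 0, 0, 0, -40, 0, 0, 0, 0, 0, 0, -40, 0, 0, 0, 0, 0, 0, -40, 0, 0, 0, 0, 0, 0, -40, 0, 0, 0, 0, 0, 0, 0, 0, 0, 0, 0, 0, 0, 0, 0, 0, 0, 0])

```text
validation failed for argument at $.pl...
```

Run:
```python
from h import *
c=shot('top'); d=shot('side'); h=masks(c)
for q in blobs(h[...,2]<60,3,60):
    b=cv2.boundingRect(q)
    if 200<b[0]<300 and 180<b[1]<225: print('stud',(cast(c,[q[:,0].mean(0)],.074)*1000).round(1))
cv2.imwrite('pics/s11.png',np.hstack([cv2.resize(q[:,:,::-1],(400,320),interpolation=2) for q in [c['color'][130:234,190:320],d['color'][130:234,205:335]]]))
```

```text
stud [[ 475.1 -105.    74. ]]
```

View pics/s11.png

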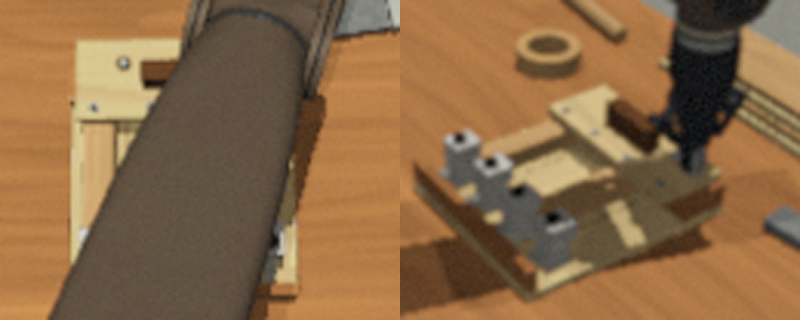

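The retreat call was rejected because one row was miscounted. The picture shows the fingers still pressing the right end, with the template seated. Sending the retreat again.

>>> move_arm(plan=[0, 0, 10, 0, 0, 0, 0, 0, 0, 40, 0, 0, 0, 0, 0, 0, 50, 0, 0, 0, 0, 0, -40, 30, 0, 0, 0, 0, 0, -40, 0, 0, 0, 0, 0, 0, -40, 0, 0, 0, 0, 0, 0, -40, 0, 0, 0, 0, 0, 0, -40, 0, 0, 0, 0, 0, 0, 0, 0, 0, 0, 0, 0, 0, 0, 0, 0, 0, 0, 0])

```text
time: 30.1
eef_pos: [0.6619, -0.3092, 0.1821]
tcp_rot: [0.712, 0.703, 0.0, -0.0]
contact_force: [0.0, 0.7, -0.5]
opening: -0.003
finger_force: 0.0
```

Run:
```python
from h import *
c=shot('top'); d=shot('side'); h=masks(c)
for q in blobs(h[...,2]<60,3,60):
    b=cv2.boundingRect(q)
    if 200<b[0]<300 and 180<b[1]<225: print('stud',(cast(c,[q[:,0].mean(0)],.074)*1000).round(1))
cv2.imwrite('pics/s12.png',np.hstack([cv2.resize(q[:,:,::-1],(400,320),interpolation=2) for q in [c['color'][130:234,190:320],d['color'][130:234,205:335]]]))
```

```text
stud [[470.7  74.9  74. ]]
stud [[469.4 -44.5  74. ]]
stud [[474.6  15.4  74. ]]
```

View pics/s12.png

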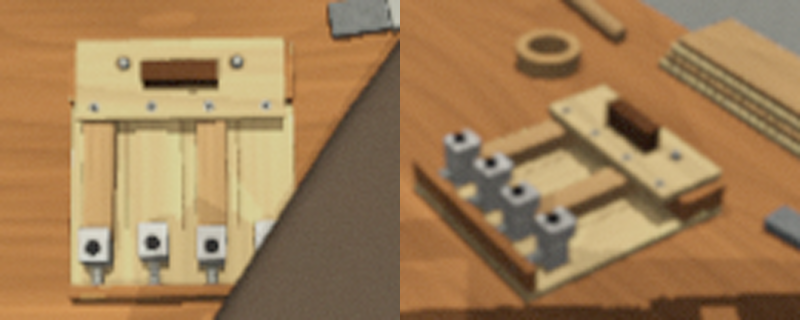

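The template sits flat over both pins, at crop pixels (123,62) and (237,61). Both slats are still clamped, with gates 2 and 4 about 4 mm back. Handing in.

```bash
python3 -c "
from plant import order; print(order.sign_off())"
```

```text
the job is handed in; nothing more can be done
None
```

The job is handed in: both slats present are clamped in bays 4 and 2, and the template is flush on the pins and was pressed left then right at about 6 N with no sign of rocking.

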